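Weigh the tin from behind the tall pots

ROBOT

A 7-joint arm with a two-finger parallel gripper is mounted at the origin on the work surface. World frame = base frame: x ahead of the robot, y to its left, z up, the work surface at z = 0. Lengths are in m, angles in rad, forces in N, time in s.
With the tool pointing down it reaches from about 0.35 to 0.9 m from the base axis. Payload 19.9 kg.
Tool frame: the origin (TCP) lies midway between the tips of the shut fingers; the grasp point (between the pads) lies 19 mm behind it; z points along the fingers, y is the line along which they close (so a half turn about z gives the same grasp; the last joint's range is limited). The gripper opens to 94 mm and grips with 3 to 60 N. Pads are 16 mm wide; open, the fingers measure 119 mm over their backs; the gripper's body (75 mm by 177 mm) begins 78 mm behind the grasp point.
Start: joints at [-1.194, 0.417, -0.01, 1.614, 0.005, 1.111, -0.053], TCP at [0.254, 0.571, 0.205] pointing down, gripper open.
Joint ranges: [-2.81, 2.81], [-0.39, 2.02], [-1.27, 1.25], [0.06, 2.57], [-1.19, 4.33], [0.19, 2], [-2.82, 2.82]. Speed limits (rad/s): [1.89, 1.89, 2.39, 2.39, 3.01, 3.01, 3.01].

INTERFACE

Orientations are given as a unit quaternion [x, y, z, w].
In Python, from bench import robot gives the robot as it stands.
- The arm moves only by the shell command python3 -m inch 'ROWS' [FORCE]. ROWS is JSON, a list that holds one entry, the list of rows, each a list of 5 numbers: the opening, from 0 (shut) to 1 (fully open), then the shift along the world's x, y, z in m, then the turn about the world's z in rad. In form: [[[gripper, dx, dy, dz, spin], ...]]. A call has 1 to 8 rows; each row shifts and turns the commanded pose from where the row before left it; what a row does not reach is not made up. A row lasts 1/10 s, in which the tool goes at most 50 mm and 8.59 degrees, less where a joint would pass 70% of its speed; a pose out of reach is approached as far as the arm can. A call with a gripper value outside its range is refused whole. The fingers move at their own pace and stop on an object; FORCE is the grip in N (left out, the last holds). Time passes only in rows, so rows that do not move let the fingers close. It gives the time, the measured TCP pose, the force, the opening and the grip force at its end, in the units of the state.
- robot.get_obs(): the state, without advancing time (a new reading comes with each control period).
- robot.grab_frame(name): name is "scene" or "top" or "wrist"; returns a dict with "color" (420x560x3 uint8, blue, green, red), "depth" (420x560 float32, m along the optical axis (not along the pixel's ray), 0 where there is no reading), "camera_matrix" (3x3 intrinsics, pixels), "rvec" (rotation vector, rad) and "tvec" (3), from world to camera coordinates, as OpenCV has them. Camera axes: x right, y down, z forward; pixel columns grow to the right and rows downward; lengths in m; the calibration is good to about 2 mm. The wrist camera is an equidistant fisheye: a pixel r from the principal point sees the ray r / f radians off the axis. A picture is of the moment at which its call begins.
- robot.job_done(): hands the job in; it is judged then, once.
The state is a dict: "t": time; "joints": joint angles; "joint_vel": joint speeds; "joint_efforts": joint torques, N m; "eef_pos": TCP position; "tool_rot": TCP orientation; "contact_force": force on the tool from outside, world axes, zero at the start; "moment": the same for the moment, N m; "finger_gap": finger opening in m; "finger_force": force on a finger pad.
Only numpy, scipy, OpenCV 4.12 (cv2) and the standard library are available. Lean on these libraries where they do the work, as an engineer would, in place of code of your own. Each camera call takes 0.05 s, during which the arm holds its last target. There are 200 camera calls.

TASK

The low round tin at the back of the pale wooden storage tray is boxed in by three tall pots (a ceramic crock, a square steel caddy and a pepper mill). First stand all three of them upright in the dark serving tray, leaving the tin where it is until they are out of the way; next set the tin centred on the steel pan of the kitchen scale and leave it there; then put each of the three back on the spot in the storage tray where it stood at the start. Set everything down gently, tip nothing over, and leave the egg cup and the little spice pot where they are.

Things in the scene. Friction and masses are not known exactly. Their poses are not given: they have to be found in the camera images.
- crock: Tall pot 1: white ceramic crock, a plain upright cylinder 56 mm in diameter up to 104 mm, with a light wooden lid of the same diameter; 123 mm high in all. Loose, 0.3 to 0.6 kg. Origin at the centre of its underside, z up. It stands on one of three cork spots in the storage tray (drawn afresh).
- caddy: Tall pot 2: square steel caddy, 52 x 52 mm and 106 mm high, with a darker lid 46 x 46 mm on top; 118 mm high in all. Loose, 0.18 to 0.35 kg. Origin at the centre of its underside, z up, x and y square to its flat sides. It may stand turned up to 14 degrees against the tray, on one of the three spots.
- mill: Tall pot 3: turned wooden pepper mill, base 52 mm in diameter, waist 36 mm at 75 mm up, round head 46 mm in diameter from 94 to 132 mm up (grip it there), a small steel knob (12 mm) on top; 140 mm high in all. Loose, 0.2 to 0.4 kg. Origin at the centre of its underside, z up. It stands on one of the three spots.
- tin: The wanted thing: low round aluminium tin, 58 mm in diameter (lid 60 mm), 40 mm high, 0.1 to 0.2 kg, loose. Origin at the centre of its underside, z up. It starts on the rear cork spot of the storage tray; the tall pots stand about 74 mm (between centres) from it: one straight in front (towards -x of the tray), one 60 degrees to either side of that.
- store_tray: Storage tray, pale wood, fixed, 180 (its x) x 240 mm (its y), floor top 8 mm and rim 18 mm above the counter, rim 7 mm thick. Four cork discs 62 mm wide, flush with the floor, mark the spots, about: (-38, 0), (-1, 64), (-1, -64) mm in its frame for the tall pots, (36, 0) for the tin. Origin: centre of its underside, on the counter; its x points away from the robot (yaw up to 11 degrees).
- serving_tray: Serving tray, dark wood, a brass bar handle at each short end, fixed, 290 (its x) x 160 mm (its y) without handles, floor top 8 mm and rim 18 mm above the counter, rim 7 mm thick. Empty at the start; the three pots fit in a row along its x, 85 mm apart. Origin: centre of its underside, on the counter. It lies left or right of the storage tray, the scale on the other side.
- scale: Kitchen scale, fixed: white plastic base with a dark display strip at its -x edge and a round steel pan 120 mm in diameter. Pan top 30 mm above the counter, rigid. Origin on the axis of the pan, at counter height.
- egg_cup: Bystander: blue ceramic egg cup, 38 mm in diameter, 42 mm high, loose, in a rear corner of the storage tray. Origin at the centre of its underside. Leave it alone.
- spice_pot: Bystander: little terracotta spice pot with a cork stopper, 34 mm in diameter, 40 mm high, loose, in the other rear corner of the storage tray. Origin at the centre of its underside. Leave it alone.
Not all that is in view belongs to the job. What is shaped like the scale but orange or turquoise is not meant.

How it is judged:
By the outcome, as a careful person would: the job done as asked, in the order asked, and still so for the second after the job is handed in, with the robot touching nothing.
It also fails if it takes over 136 s, if anything falls off the work surface, if the arm or the gripper's body presses on something with over 40 N, if the wrist force passes 120 N, or if a joint passes its speed limit or range.

## Working session

There is one attempt and no reset: what is moved stays moved. The work goes in short steps, Python scripts to look and compute and a shell command to move; the robot and the scene stay as the last step left them, time stands still between calls to the robot, and variables do not carry over. Pictures are saved under pics/ and viewed, at most 14 in all, crops included, and the job is handed in when it is done.

```bash
ls; mkdir -p pics; cat > h.py <<'E'
from bench import robot
import cv2, numpy as np
def grab(n, save=None):
    f=robot.grab_frame(n)
    if save: cv2.imwrite(save,f["color"])
    np.savez('%s.npz'%n,**f); return f
def cloud(f):
    K=np.array(f["camera_matrix"]);R=cv2.Rodrigues(np.array(f["rvec"],float))[0];t=np.array(f["tvec"],float).ravel()
    d=f["depth"];v,u=np.mgrid[:d.shape[0],:d.shape[1]]
    P=np.stack([(u-K[0,2])/K[0,0]*d,(v-K[1,2])/K[1,1]*d,d],-1)
    W=(P-t)@R; W[d==0]=np.nan; return W
E
python3 - <<'E'
from h import *
for n in("top","scene"): grab(n,'pics/%s0.png'%n)
o=robot.get_obs();print(o)
E
```

```text
pics
{'t': 0.1, 'joints': array([-1.19349866,  0.41790031, -0.01032946,  1.61410795,  0.00467665,
        1.11068776, -0.05301882]), 'joint_vel': array([ 2.05066362e-03,  1.34962972e-05, -2.07412981e-03, -2.53176615e-03,
       -1.72840216e-04,  2.68641745e-04,  4.91844656e-04]), 'joint_efforts': array([ 1.96673871e-03, -8.52581549e+01,  6.39208406e-01, -4.26697648e+01,
       -4.91216860e-02,  1.63363729e-02,  1.30546287e-04]), 'eef_pos': array([0.25401672, 0.57068542, 0.20489896]), 'tool_rot': array([ 2.07870423e-01,  9.78156223e-01, -5.32710126e-04, -8.60220743e-05]), 'contact_force': array([ 0.28932601, -0.72037568,  0.33719094]), 'moment': array([-0.03719576,  0.04541988, -0.00976219]), 'finger_force': 0.0, 'finger_gap': 0.09383481204232988}
```

View pics/top0.png

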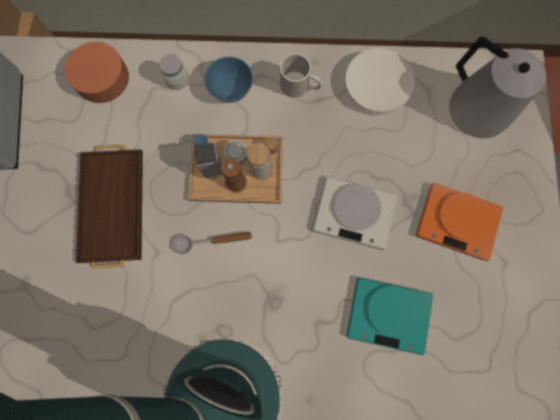

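View pics/scene0.png

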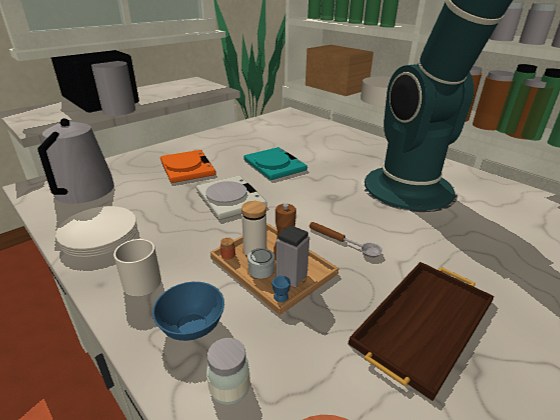

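Top view: tin at (235,150), with the caddy (206,157), mill (234,175) and crock (259,157) around it. The egg cup is at (200,140) and the spice pot at (271,147). The white scale pan is at (357,207), with lookalikes in orange (463,220) and turquoise (390,315). The other round silvery things are the jar (173,68) and the white bowl (380,78). I choose the tin at (235,150) and the white scale.

```bash
python3 - <<'E'
from h import *
f=np.load('top.npz');W=cloud(f);c=f["color"]
s=cv2.imread('pics/top0.png')[120:220,165:305];cv2.imwrite('pics/crop0.png',cv2.resize(s,(784,560),interpolation=cv2.INTER_CUBIC))
def blob(n,u,v,r,z0,z1):
    m=np.zeros(W.shape[:2],bool);m[v-r:v+r,u-r:u+r]=1
    m&=(W[...,2]>z0)&(W[...,2]<z1)
    p=W[m];q=p[:,:2].astype(np.float32)
    if len(q)<5: print(n,len(q));return
    (cx,cy),rad=cv2.minEnclosingCircle(q);a=cv2.minAreaRect(q)
    print(n,len(q),'mean',p.mean(0).round(4),'circ',round(cx,4),round(cy,4),'r',round(rad,4),'rect',np.round(a[0],4),np.round(a[1],4),round(a[2],1),'zmed',np.median(p[:,2]).round(4))
blob('crock',259,152,14,.122,.14);blob('caddy',206,154,14,.115,.135)
blob('mill',234,170,14,.115,.16)
blob('tin',235,150,14,.041,.058)
blob('scale',357,207,45,.026,.036)
blob('scalebase',357,210,50,.012,.04)
# trays by colour
hsv=cv2.cvtColor(c,cv2.COLOR_BGR2HSV)
b=c.astype(int);dark=(b.max(-1)<95)&(b[...,2]-b[...,0]>12)
def comp(m,u,v,n):
    m=cv2.morphologyEx(m.astype(np.uint8),cv2.MORPH_CLOSE,np.ones((5,5)))
    _,l=cv2.connectedComponents(m);k=l==l[v,u]
    k&=np.isfinite(W[...,2])&(W[...,2]<.03);p=W[k][:,:2].astype(np.float32)
    a=cv2.minAreaRect(p);print(n,k.sum(),np.round(a[0],4),np.round(a[1],4),a[2],'z',np.nanpercentile(W[k][:,2],[5,50,95]).round(4))
comp(dark,110,205,'serv')
comp((W[...,2]>.0055)&(W[...,2]<.025),250,190,'store')
print(W[300,200],W[205,110], W[199,240])
print('K',f['camera_matrix'][0],f['tvec'])
E
```

```text
crock 436 mean [ 0.5689 -0.0674  0.1304] circ 0.5701 -0.0668 r 0.0282 rect [ 0.5695 -0.0674] [0.0542 0.0546] 69.0 zmed 0.1306
caddy 386 mean [0.5693 0.0571 0.1248] circ 0.5709 0.0582 r 0.031 rect [0.5708 0.0578] [0.0471 0.0466] 14.1 zmed 0.1252
mill 341 mean [ 0.5297 -0.0067  0.1377] circ 0.5403 -0.0151 r 0.0355 rect [ 0.5415 -0.0103] [0.0444 0.0663] 63.7 zmed 0.139
tin 386 mean [ 0.6063 -0.0039  0.0481] circ 0.6057 -0.0027 r 0.0301 rect [ 0.607  -0.0037] [0.0575 0.0536] 78.9 zmed 0.0481
scale 1673 mean [ 0.4719 -0.3165  0.0296] circ 0.4608 -0.3018 r 0.0778 rect [ 0.474  -0.3015] [0.1484 0.1182] 82.8 zmed 0.0295
scalebase 4281 mean [ 0.4579 -0.3122  0.0234] circ 0.4605 -0.3121 r 0.1176 rect [ 0.4606 -0.3136] [0.1898 0.1505] 76.4 zmed 0.0214
serv 7130 [0.4612 0.3205] [0.2902 0.1715] 4.614502906799316 z [0.0043 0.0081 0.0178]
store 3537 [0.5718 0.0008] [0.2526 0.1837] 89.78304290771484 z [0.0046 0.0086 0.0193]
[0.22915394 0.06771162 0.00440423] [0.46088609 0.31409206 0.00988487] [ 0.48373702 -0.02052423  0.02206929]
K [425.22324472   0.         278.78613875] [-0.13364332  0.45214184  1.00746847]
```

View pics/crop0.png

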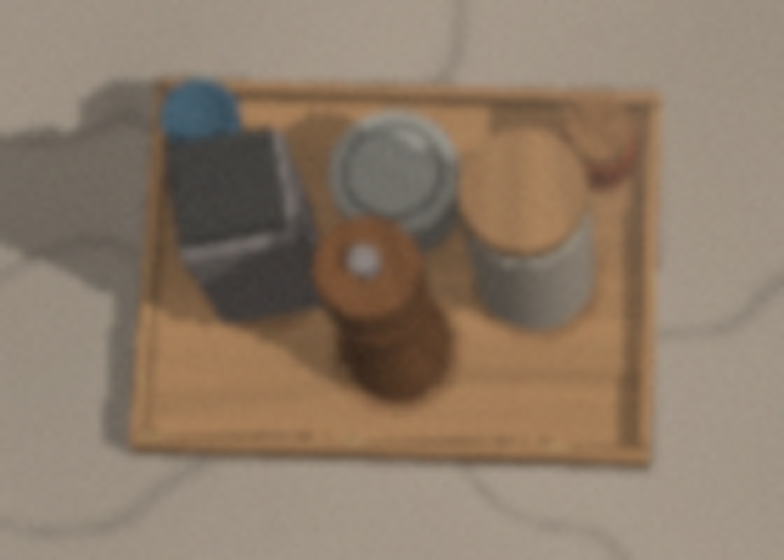

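The crop confirms the layout: tin (395,175), mill with its steel knob (363,262), caddy lid (168..298,132..248) and crock lid (522,190). I'll refine these points by projecting them onto their known heights.

```bash
cat >> h.py <<'E'
def atz(f,u,v,z):
    K=np.array(f["camera_matrix"]);R=cv2.Rodrigues(np.array(f["rvec"],float))[0];t=np.array(f["tvec"],float).ravel()
    d=R.T@np.linalg.inv(K)@[u,v,1];c=-R.T@t;return (c+d*(z-c[2])/d[2])[:2]
E
python3 - <<'E'
from h import *
f=dict(np.load('top.npz'));cr=lambda u,v,z:atz(f,165+u/5.6-.4,120+v/5.6-.4,z)
S=np.array([cr(*p,.018) for p in [(157,80),(660,94),(649,464),(131,450)]]);print('store corners',S.round(4).tolist(),'c',S.mean(0))
e=S[1]-S[0];g=S[2]-S[3];h=S[0]-S[3];k=S[1]-S[2]
print([np.degrees(np.arctan2(*x)).round(1) for x in ((e[0],-e[1]),(g[0],-g[1]),(h[1],h[0]),(k[1],k[0]))],[np.linalg.norm(x).round(3) for x in (e,g,h,k)])
print('knob',cr(363,261,.147))
L=np.array([cr(*p,.126) for p in [(167,150),(274,131),(296,230),(187,250)]]);print('lid',L.round(4).tolist(),L.mean(0))
e=L[1]-L[0];g=L[2]-L[3];h=L[0]-L[3];k=L[1]-L[2]
print([np.degrees(np.arctan2(*x)).round(1) for x in ((e[0],-e[1]),(g[0],-g[1]),(h[1],h[0]),(k[1],k[0]))],[np.linalg.norm(x).round(3) for x in (e,g,h,k)])
print('crock',(cr(458,190,.131)+cr(590,190,.131))/2,(cr(522,126,.131)+cr(522,253,.131))/2)
print('tin',cr(394,177,.048))
V=np.array([atz(f,*p,.018) for p in [(79,152),(142,149),(141,261),(76,262)]]);print('serv',V.round(4).tolist(),V.mean(0))
# scale pan: near-top circle via Hough
g=cv2.cvtColor(f['color'],cv2.COLOR_BGR2GRAY)[170:260,300:410];g=cv2.resize(g,None,fx=4,fy=4,interpolation=cv2.INTER_CUBIC)
C=cv2.HoughCircles(cv2.GaussianBlur(g,(7,7),0),cv2.HOUGH_GRADIENT,1,200,param1=60,param2=15,minRadius=80,maxRadius=115)
c=C[0,0];print('pan px',300+c[0]/4,170+c[1]/4,c[2]/4,atz(f,300+c[0]/4,170+c[1]/4,.03))
# top vs scene clouds
W=cloud(dict(np.load('scene.npz')));m=lambda a,b,c,d,z0,z1:(W[...,0]>a)&(W[...,0]<b)&(W[...,1]>c)&(W[...,1]<d)&(W[...,2]>z0)&(W[...,2]<z1)
for n,a in dict(crock=(.53,.61,-.11,-.03,.127,.136),caddy=(.53,.61,.02,.1,.122,.132),knob=(.49,.57,-.04,.03,.141,.156),mill=(.49,.57,-.04,.03,.105,.135),tin=(.57,.65,-.04,.035,.044,.053),pan=(.38,.56,-.42,-.24,.027,.036)).items():
    q=W[m(*a)];r=cv2.minAreaRect(q[:,:2].astype(np.float32));print(n,len(q),q.mean(0).round(4),np.round(r[0],4),np.round(r[1],4),round(r[2],1))
E
```

```text
store corners [[0.6575, 0.1135], [0.6574, -0.124], [0.4787, -0.1239], [0.4782, 0.1127]] c [ 0.56795028 -0.00542115]
[np.float64(-0.0), np.float64(0.1), np.float64(0.3), np.float64(-0.0)] [np.float64(0.238), np.float64(0.237), np.float64(0.179), np.float64(0.179)]
knob [ 0.53122115 -0.00527797]
lid [[0.584, 0.0826], [0.5938, 0.0381], [0.5504, 0.0262], [0.5404, 0.0712]] [0.56716317 0.0545089 ]
[np.float64(12.4), np.float64(12.6), np.float64(14.7), np.float64(15.3)] [np.float64(0.046), np.float64(0.046), np.float64(0.045), np.float64(0.045)]
crock [ 0.56905291 -0.06874625] [ 0.56940561 -0.06789692]
tin [ 0.60218678 -0.00430769]
serv [[0.5985, 0.4076], [0.6116, 0.2434], [0.3196, 0.2181], [0.3123, 0.3792]] [0.46050613 0.31205559]Traceback (most recent call last):
  File "<stdin>", line 16, in <module>
TypeError: 'NoneType' object is not subscriptable
```

```bash
python3 -m inch '[[[0.8,0.017,-0.036,0.01,-0.144],[0.8,0.017,-0.036,0.01,-0.144],[0.8,0.017,-0.036,0.01,-0.144],[0.8,0.017,-0.036,0.01,-0.144],[0.8,0.017,-0.036,0.01,-0.144],[0.8,0.017,-0.036,0.01,-0.144],[0.8,0.017,-0.036,0.01,-0.144],[0.8,0.017,-0.036,0.01,-0.144]]]' 20
python3 -m inch '[[[0.8,0.0175,-0.036,0,0],[0.8,0.0175,-0.036,0,0],[0.8,0.0175,-0.036,0,0],[0.8,0.0175,-0.036,0,0],[0.8,0.0175,-0.036,0,0],[0.8,0.0175,-0.036,0,0],[0.8,0.0175,-0.036,0,0],[0.8,0.0175,-0.036,0,0]]]'
python3 -m inch '[[[0.8,0,0,0,0],[0.8,0,0,0,0]]]'
python3 - <<'E'
from h import *
f=grab('wrist','pics/w1.png');print(f['tvec'],f['camera_matrix'])
f=dict(np.load('top.npz'))
g=cv2.resize(f['color'][165:260,300:410],None,fx=6,fy=6,interpolation=cv2.INTER_CUBIC)
g=cv2.convertScaleAbs(g,alpha=1.5,beta=-60)
cv2.imwrite('pics/scale.png',g)
E
```

```text
t: 0.9
eef_pos: [0.3904, 0.2813, 0.2857]
tool_rot: [0.709, 0.705, -0.0, -0.0]
contact_force: [0.9, 0.9, 0.0]
finger_gap: 0.0749
finger_force: 0.0
t: 1.7
eef_pos: [0.5305, -0.0065, 0.2854]
tool_rot: [0.707, 0.707, -0.0, -0.0]
contact_force: [0.5, 0.9, 0.5]
finger_gap: 0.0751
finger_force: 0.0
t: 1.9
eef_pos: [0.5301, -0.0056, 0.285]
tool_rot: [0.708, 0.707, -0.0, -0.0]
contact_force: [0.5, -0.3, -1.1]
finger_gap: 0.0753
finger_force: 0.0
[-0.53084759 -0.05220116  0.46719234] [[325.1922621    0.         277.1671214 ]
 [  0.         325.1922621  206.80180227]
 [  0.           0.           1.        ]]
```

View pics/w1.png

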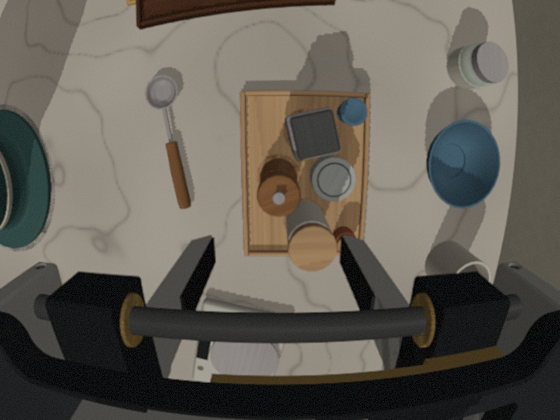

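View pics/scale.png

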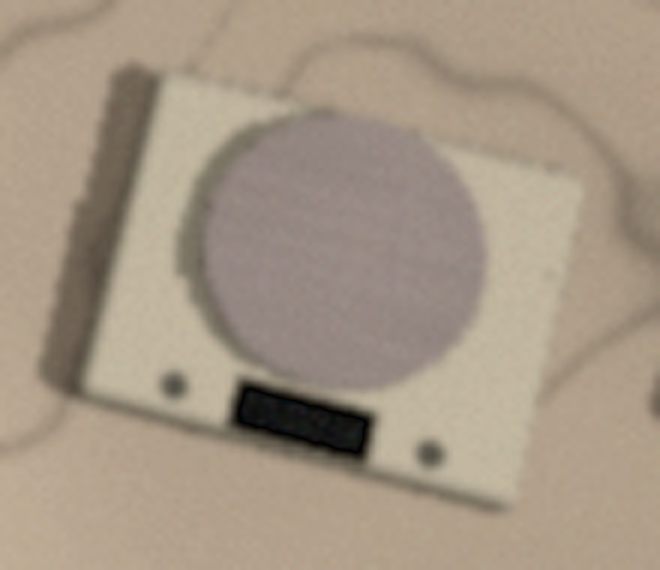

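Wrist view, with the closing axis along world x as intended: mill knob (279,198), caddy lid (315,134), tin (333,179), crock lid (313,249). The pan centre in the scale crop is (344,251), i.e. about (356.9,206.4) in the full image.

```bash
cat >> h.py <<'E'
def fish(f,u,v,z):
    K=f["camera_matrix"];R=cv2.Rodrigues(np.array(f["rvec"],float))[0];t=np.array(f["tvec"],float).ravel()
    a=np.array([(u-K[0,2])/K[0,0],(v-K[1,2])/K[1,1]]);r=np.linalg.norm(a)+1e-9
    d=R.T@np.r_[a/r*np.sin(r),np.cos(r)];c=-R.T@t;return (c+d*(z-c[2])/d[2])[:2]
E
python3 - <<'E'
from h import *
print('pan',atz(dict(np.load('top.npz')),356.9,206.4,.03))
f=dict(np.load('wrist.npz'))
for n,u,v,z in(('knob',279,198,.148),('caddy',315,134,.126),('tin',333,179,.048),('crock',313,249,.131)):print(n,fish(f,u,v,z).round(4))
E
```

```text
pan [ 0.47145697 -0.31678005]
knob [ 0.5328 -0.0062]
caddy [0.5703 0.0569]
tin [ 0.6041 -0.0042]
crock [ 0.5707 -0.0683]
```

```bash
python3 -m inch '[[[0.8,0.0015,0,-0.03,0],[0.8,0,0,-0.03,0],[0.8,0,0,-0.03,0],[0.8,0,0,-0.03,0],[0.8,0,0,-0.03,0],[0.8,0,0,-0.015,0],[0.8,0,0,-0.01,0],[0.8,0,0,-0.008,0]]]' 25
python3 -m inch '[[[0.8,0,0,0,0],[0.4,0,0,0,0],[0.4,0,0,0,0],[0.4,0,0,0,0],[0.4,0,0,0,0],[0.4,0,0,0,0],[0.4,0,0,0,0],[0.4,0,0,0,0]]]' 25
```

```text
t: 2.75
eef_pos: [0.5316, -0.0041, 0.1021]
tool_rot: [0.707, 0.708, 0.0, -0.0]
contact_force: [-0.2, -0.4, 0.9]
finger_gap: 0.0754
finger_force: 0.0
t: 3.55
eef_pos: [0.5318, -0.005, 0.1027]
tool_rot: [0.707, 0.707, 0.0, 0.0]
contact_force: [-1.4, 0.8, 6.6]
finger_gap: 0.0454
finger_force: 25.0
```

```bash
python3 -m inch '[[[0.4,0,0,0.005,0],[0.4,0,0,0.015,0],[0.4,0,0,0.03,0],[0.4,0,0,0.03,0],[0.4,0,0,0.03,0],[0.4,0,0,0.025,0],[0.4,0,0,0.01,0],[0.4,0,0,0.005,0]]]'
python3 -m inch '[[[0.4,0,0.01,0,0],[0.4,0.001,0.02,0,0],[0.4,0.001,0.025,0,0],[0.4,0.001,0.025,0,0],[0.4,0.001,0.025,0,0],[0.4,0.001,0.025,0,0],[0.4,0.001,0.025,0,0],[0.4,0.001,0.025,0,0]]]'
python3 -m inch '[[[0.4,0.001,0.025,0,0],[0.4,0.001,0.025,0,0],[0.4,0.001,0.025,0,0],[0.4,0.001,0.025,0,0],[0.4,0.001,0.02,0,0],[0.4,0.0015,0.015,0,0],[0.4,0,0.007,0,0],[0.4,0,0.003,0,0]]]'
python3 -m inch '[[[0.4,0,0,-0.01,0],[0.4,0,0,-0.025,0],[0.4,0,0,-0.03,0],[0.4,0,0,-0.03,0],[0.4,0,0,-0.025,0],[0.4,0,0,-0.015,0],[0.4,0,0,-0.007,0],[0.4,0,0,0,0]]]'
```

```text
t: 4.35
eef_pos: [0.5317, -0.005, 0.2528]
tool_rot: [0.707, 0.707, 0.0, 0.0]
contact_force: [0.3, -0.6, -3.2]
finger_gap: 0.0458
finger_force: 25.0
t: 5.15
eef_pos: [0.5378, 0.1767, 0.2508]
tool_rot: [0.707, 0.707, -0.001, -0.0]
contact_force: [0.8, -0.0, -2.2]
finger_gap: 0.0455
finger_force: 25.0
t: 5.95
eef_pos: [0.5451, 0.3201, 0.252]
tool_rot: [0.707, 0.707, -0.0, 0.0]
contact_force: [-0.3, -0.3, -2.5]
finger_gap: 0.0457
finger_force: 25.0
t: 6.75
eef_pos: [0.5452, 0.3195, 0.1101]
tool_rot: [0.707, 0.707, -0.0, 0.0]
contact_force: [-1.3, 0.1, -1.8]
finger_gap: 0.0457
finger_force: 25.0
```

```bash
python3 -m inch '[[[0.4,0,0,-0.003,0],[0.4,0,0,-0.002,0],[0.4,0,0,-0.001,0],[0.4,0,0,0,0]]]'
python3 -m inch '[[[0.4,0,0,-0.001,0],[0.4,0,0,-0.0005,0],[0.4,0,0,0,0]]]'
```

```text
t: 7.15
eef_pos: [0.5453, 0.3201, 0.1047]
tool_rot: [0.707, 0.707, 0.0, 0.0]
contact_force: [-0.8, 0.1, -2.3]
finger_gap: 0.0458
finger_force: 25.0
t: 7.45
eef_pos: [0.5451, 0.32, 0.1029]
tool_rot: [0.707, 0.707, -0.0, -0.0]
contact_force: [-1.0, -0.4, -1.8]
finger_gap: 0.0456
finger_force: 25.0
```

```bash
python3 -m inch '[[[0.4,0,0,-0.0005,0],[0.4,0,0,-0.0005,0],[0.4,0,0,0,0]]]'
```

```text
t: 7.75
eef_pos: [0.5452, 0.3202, 0.1027]
tool_rot: [0.707, 0.707, 0.0, -0.0]
contact_force: [-4.3, -1.3, 9.5]
finger_gap: 0.0457
finger_force: 25.0
```

```bash
python3 -m inch '[[[0.55,0,0,0,0],[0.55,0,0,0,0],[0.8,0,0,0,0],[0.8,0,0,0,0],[0.8,0,0,0.01,0],[0.8,0,0,0.03,0],[0.8,0,0,0.04,0],[0.8,0,0,0.05,0]]]'
python3 -m inch '[[[0.8,0.002,-0.01,0.03,0.1428],[0.8,0.002,-0.03,0.01,0.1428],[0.8,0.002,-0.035,0,0.1428],[0.8,0.002,-0.035,0,0.1428],[0.8,0.002,-0.035,0,0.1428],[0.8,0.002,-0.035,0,0.1428],[0.8,0.002,-0.035,0,0.1428],[0.8,0.002,-0.035,0,0.1428]]]'
python3 -m inch '[[[0.8,0.002,-0.035,0,0.1428],[0.8,0.002,-0.035,0,0.1428],[0.8,0.002,-0.035,0,0.1428],[0.8,0.002,-0.02,0,0],[0.8,0.001,-0.008,0,0],[0.8,0,-0.005,0,0],[0.8,0,0,0,0],[0.8,0,0,0,0]]]'
```

```text
t: 8.55
eef_pos: [0.5445, 0.3195, 0.233]
tool_rot: [0.707, 0.707, -0.001, -0.0]
contact_force: [-0.3, 0.5, -0.6]
finger_gap: 0.0754
finger_force: 0.0
t: 9.35
eef_pos: [0.561, 0.0684, 0.2728]
tool_rot: [0.21, 0.978, 0.0, 0.0]
contact_force: [0.9, 0.8, -0.2]
finger_gap: 0.0751
finger_force: 0.0
t: 10.15
eef_pos: [0.5702, -0.0668, 0.272]
tool_rot: [-0.001, 1.0, 0.0, -0.0]
contact_force: [0.2, 0.7, 0.5]
finger_gap: 0.0752
finger_force: 0.0
```

```bash
python3 -m inch '[[[0.8,0,-0.001,-0.02,0],[0.8,0,0,-0.04,0],[0.8,0,0,-0.04,0],[0.8,0,0,-0.04,0],[0.8,0,0,-0.03,0],[0.8,0,0,-0.014,0],[0.8,0,0,-0.008,0],[0.8,0,0,-0.004,0]]]' 30
python3 -m inch '[[[0.8,0,0,0,0],[0.5,0,0,0,0],[0.5,0,0,0,0],[0.5,0,0,0,0],[0.5,0,0,0,0],[0.5,0,0,0,0],[0.5,0,0,0,0],[0.5,0,0,0,0]]]' 30
```

```text
t: 10.95
eef_pos: [0.5706, -0.0687, 0.0763]
tool_rot: [-0.0, 1.0, -0.0, 0.0]
contact_force: [0.2, -0.1, -0.2]
finger_gap: 0.0752
finger_force: 0.0
t: 11.75
eef_pos: [0.5705, -0.069, 0.0766]
tool_rot: [0.0, 1.0, 0.0, 0.0]
contact_force: [-1.1, 0.2, 7.5]
finger_gap: 0.056
finger_force: 30.0
```

```bash
python3 -m inch '[[[0.5,0,0,0.005,0],[0.5,0,0,0.015,0],[0.5,0,0,0.03,0],[0.5,0,0,0.03,0],[0.5,0,0,0.03,0],[0.5,0,0,0.025,0],[0.5,0,0,0.01,0],[0.5,0,0,0.005,0]]]'
python3 -m inch '[[[0.5,-0.003,0.01,0,0],[0.5,-0.006,0.02,0,0],[0.5,-0.0085,0.03,0,0],[0.5,-0.0085,0.03,0,0],[0.5,-0.0085,0.03,0,0],[0.5,-0.0085,0.03,0,0],[0.5,-0.0085,0.03,0,0],[0.5,-0.0085,0.03,0,0]]]'
python3 -m inch '[[[0.5,-0.0085,0.03,0,0],[0.5,-0.0085,0.03,0,0],[0.5,-0.0085,0.03,0,0],[0.5,-0.0085,0.03,0,0],[0.5,-0.008,0.025,0,0],[0.5,-0.005,0.015,0,0],[0.5,-0.003,0.008,0,0],[0.5,0,0.003,0,0]]]'
python3 -m inch '[[[0.5,0,0,-0.01,0],[0.5,0,0,-0.025,0],[0.5,0,0,-0.03,0],[0.5,0,0,-0.03,0],[0.5,0,0,-0.025,0],[0.5,0,0,-0.018,0],[0.5,0,0,-0.007,0],[0.5,0,0,-0.003,0]]]'
python3 -m inch '[[[0.5,0,0,-0.001,0],[0.5,0,0,-0.0005,0],[0.5,0,0,0,0]]]'
```

```text
t: 12.55
eef_pos: [0.5702, -0.0691, 0.227]
tool_rot: [0.0, 1.0, 0.0, 0.001]
contact_force: [-0.1, 0.1, -3.7]
finger_gap: 0.0557
finger_force: 30.0
t: 13.35
eef_pos: [0.5086, 0.1426, 0.2246]
tool_rot: [-0.0, 1.0, -0.0, -0.001]
contact_force: [1.0, -0.2, -3.6]
finger_gap: 0.0561
finger_force: 30.0
t: 14.15
eef_pos: [0.4597, 0.3121, 0.2254]
tool_rot: [-0.0, 1.0, -0.0, -0.0]
contact_force: [-0.3, -0.9, -4.1]
finger_gap: 0.0555
finger_force: 30.0
t: 14.95
eef_pos: [0.4603, 0.3109, 0.0772]
tool_rot: [0.001, 1.0, -0.0, -0.0]
contact_force: [0.6, 0.9, -3.4]
finger_gap: 0.0554
finger_force: 30.0
t: 15.25
eef_pos: [0.4605, 0.3122, 0.0771]
tool_rot: [-0.0, 1.0, 0.0, 0.0]
contact_force: [0.1, -0.0, -4.4]
finger_gap: 0.0557
finger_force: 30.0
```

```bash
for i in 1; do python3 -m inch '[[[0.5,0,0,-0.0005,0],[0.5,0,0,-0.0005,0],[0.5,0,0,0,0]]]'; done; python3 -m inch '[[[0.5,0,0,-0.0005,0],[0.5,0,0,0,0]]]'
```

```text
t: 15.55
eef_pos: [0.4605, 0.3122, 0.0765]
tool_rot: [-0.0, 1.0, 0.0, 0.0]
contact_force: [-3.6, -2.9, 11.3]
finger_gap: 0.0555
finger_force: 30.0
t: 15.75
eef_pos: [0.4606, 0.3123, 0.0765]
tool_rot: [-0.0, 1.0, 0.0, 0.001]
contact_force: [-6.1, -4.8, 21.4]
finger_gap: 0.0554
finger_force: 30.0
```

```bash
python3 -m inch '[[[0.5,0,0,0.0005,0],[0.65,0,0,0,0],[0.65,0,0,0,0],[0.8,0,0,0,0],[0.8,0,0,0.01,0],[0.8,0,0,0.04,0],[0.8,0,0,0.05,0],[0.8,0,0,0.05,0]]]'
python3 -m inch '[[[0.8,0.0035,-0.0155,0.03,0.079],[0.8,0.015,-0.035,0,0.079],[0.8,0.015,-0.035,0,0.079],[0.8,0.015,-0.035,0,0],[0.8,0.015,-0.035,0,0],[0.8,0.015,-0.035,0,0],[0.8,0.015,-0.03,0,0],[0.8,0.01,-0.02,0,0]]]'
python3 -m inch '[[[0.8,0.005,-0.015,0,0],[0.8,0,0,0,0],[0.8,0,0,0,0]]]'
python3 - <<'E'
from h import *
f=grab('wrist','pics/w2.png');print(robot.get_obs()['eef_pos'])
E
```

```text
t: 16.55
eef_pos: [0.4598, 0.3116, 0.2278]
tool_rot: [0.0, 1.0, -0.0, -0.0]
contact_force: [-0.1, 1.3, 0.5]
finger_gap: 0.0752
finger_force: 0.0
t: 17.35
eef_pos: [0.5643, 0.0688, 0.2563]
tool_rot: [-0.117, 0.993, -0.0, 0.0]
contact_force: [0.3, 0.3, -0.4]
finger_gap: 0.0754
finger_force: 0.0
t: 17.65
eef_pos: [0.5685, 0.0569, 0.2558]
tool_rot: [-0.118, 0.993, 0.0, 0.0]
contact_force: [-0.4, -0.3, 0.8]
finger_gap: 0.075
finger_force: 0.0
[0.56838816 0.05747404 0.25576256]
```

View pics/w2.png

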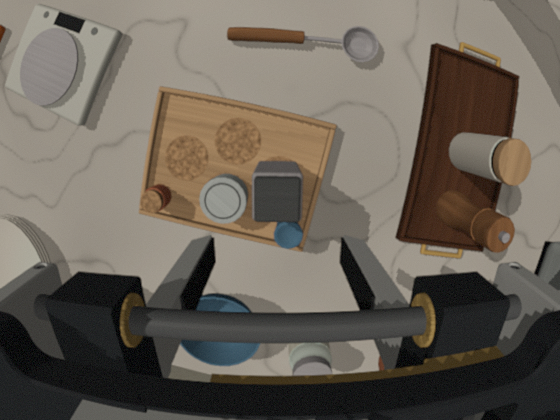

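Caddy lid at (278,200) is square with the fingers. The crock and mill stand upright in the serving tray at right.

```bash
python3 -m inch '[[[0.8,0,0,-0.02,0],[0.8,0,0,-0.035,0],[0.8,0,0,-0.035,0],[0.8,0,0,-0.035,0],[0.8,0,0,-0.03,0],[0.8,0,0,-0.014,0],[0.8,0,0,-0.008,0],[0.8,0,0,-0.003,0]]]' 25
python3 -m inch '[[[0.8,0,0,0,0],[0.5,0,0,0,0],[0.5,0,0,0,0],[0.5,0,0,0,0],[0.5,0,0,0,0],[0.5,0,0,0,0],[0.5,0,0,0,0],[0.5,0,0,0,0]]]' 25
```

```text
t: 18.5
eef_pos: [0.5689, 0.057, 0.0757]
tool_rot: [-0.119, 0.993, 0.0, 0.0]
contact_force: [-0.3, -0.3, 0.9]
finger_gap: 0.0751
finger_force: 0.0
t: 19.3
eef_pos: [0.5689, 0.0565, 0.0759]
tool_rot: [-0.118, 0.993, 0.0, 0.0]
contact_force: [-1.1, 0.4, 5.8]
finger_gap: 0.0516
finger_force: 25.0
```

```bash
python3 -m inch '[[[0.5,0,0,0.005,0],[0.5,0,0,0.015,0],[0.5,0,0,0.03,0],[0.5,0,0,0.03,0],[0.5,0,0,0.03,0],[0.5,0,0,0.025,0],[0.5,0,0,0.01,0],[0.5,0,0,0.005,0]]]'
python3 -m inch '[[[0.5,-0.006,0.008,0,0],[0.5,-0.013,0.016,0,0],[0.5,-0.0155,0.02,0,0],[0.5,-0.0155,0.02,0,0],[0.5,-0.0155,0.02,0,0],[0.5,-0.0155,0.02,0,0],[0.5,-0.0155,0.02,0,0],[0.5,-0.0155,0.02,0,0]]]'
python3 -m inch '[[[0.5,-0.0155,0.02,0,0],[0.5,-0.0155,0.02,0,0],[0.5,-0.0155,0.02,0,0],[0.5,-0.0145,0.018,0,0],[0.5,-0.01,0.013,0,0],[0.5,-0.007,0.008,0,0],[0.5,-0.003,0.004,0,0],[0.5,0,0,0,0]]]'
python3 -m inch '[[[0.5,0,0,-0.01,0],[0.5,0,0,-0.025,0],[0.5,0,0,-0.03,0],[0.5,0,0,-0.03,0],[0.5,0,0,-0.025,0],[0.5,0,0,-0.018,0],[0.5,0,0,-0.007,0],[0.5,0,0,-0.003,0]]]'
python3 -m inch '[[[0.5,0,0,-0.001,0],[0.5,0,0,0,0]]]'
python3 -m inch '[[[0.5,0,0,-0.0005,0],[0.5,0,0,0,0]]]'
```

```text
t: 20.1
eef_pos: [0.5688, 0.0565, 0.2265]
tool_rot: [-0.118, 0.993, 0.0, 0.001]
contact_force: [-0.6, -0.5, -3.2]
finger_gap: 0.0522
finger_force: 25.0
t: 20.9
eef_pos: [0.4548, 0.2014, 0.2241]
tool_rot: [-0.118, 0.993, -0.0, -0.001]
contact_force: [0.0, 0.3, -2.4]
finger_gap: 0.0517
finger_force: 25.0
t: 21.7
eef_pos: [0.3753, 0.3035, 0.225]
tool_rot: [-0.118, 0.993, -0.0, -0.0]
contact_force: [-0.1, -0.2, -3.5]
finger_gap: 0.0518
finger_force: 25.0
t: 22.5
eef_pos: [0.3757, 0.3028, 0.0767]
tool_rot: [-0.118, 0.993, -0.0, -0.0]
contact_force: [-0.5, 0.1, -2.8]
finger_gap: 0.0516
finger_force: 25.0
t: 22.7
eef_pos: [0.376, 0.3036, 0.077]
tool_rot: [-0.118, 0.993, 0.0, 0.0]
contact_force: [0.6, 0.5, -1.9]
finger_gap: 0.0519
finger_force: 25.0
t: 22.9
eef_pos: [0.3758, 0.3037, 0.0764]
tool_rot: [-0.118, 0.993, 0.0, 0.0]
contact_force: [0.0, 0.1, -2.9]
finger_gap: 0.052
finger_force: 25.0
```

```bash
python3 -m inch '[[[0.5,0,0,-0.0005,0],[0.5,0,0,0,0]]]'; python3 -m inch '[[[0.5,0,0,-0.0005,0],[0.5,0,0,0,0]]]'
```

```text
t: 23.1
eef_pos: [0.3758, 0.3037, 0.0759]
tool_rot: [-0.118, 0.993, 0.0, 0.0]
contact_force: [-1.6, -2.8, 5.0]
finger_gap: 0.0517
finger_force: 25.0
t: 23.3
eef_pos: [0.3759, 0.3037, 0.0758]
tool_rot: [-0.118, 0.993, 0.0, 0.0]
contact_force: [-5.3, -3.8, 17.7]
finger_gap: 0.0518
finger_force: 25.0
```

```bash
python3 -m inch '[[[0.5,0,0,0.0005,0],[0.65,0,0,0,0],[0.65,0,0,0,0],[0.8,0,0,0,0],[0.8,0,0,0.01,0],[0.8,0,0,0.04,0],[0.8,0,0,0.05,0],[0.8,0,0,0.05,0]]]'
python3 -m inch '[[[0.9,0.018,-0.024,0,-0.079],[0.9,0.025,-0.035,0,-0.079],[0.9,0.03,-0.04,0,-0.079],[0.9,0.03,-0.04,0,0],[0.9,0.03,-0.04,0,0],[0.9,0.03,-0.04,0,0],[0.9,0.025,-0.035,0,0],[0.9,0.02,-0.027,0,0]]]'
python3 -m inch '[[[0.9,0.015,-0.02,0,0],[0.9,0.005,-0.007,0,0],[0.9,0,0,0,0],[0.9,0,0,0,0]]]'
python3 - <<'E'
from h import *
f=grab('wrist','pics/w3.png');print(robot.get_obs()['eef_pos'])
E
```

```text
t: 24.1
eef_pos: [0.3753, 0.303, 0.2279]
tool_rot: [-0.118, 0.993, -0.0, -0.0]
contact_force: [1.1, 1.0, -0.2]
finger_gap: 0.0751
finger_force: 0.0
t: 24.9
eef_pos: [0.5847, 0.0198, 0.2262]
tool_rot: [0.001, 1.0, -0.0, 0.0]
contact_force: [-0.4, 0.7, 0.4]
finger_gap: 0.0847
finger_force: 0.0
t: 25.3
eef_pos: [0.6032, -0.0033, 0.2256]
tool_rot: [-0.0, 1.0, 0.0, -0.0]
contact_force: [-0.4, 0.4, -0.7]
finger_gap: 0.0848
finger_force: 0.0
[ 0.60313811 -0.00305155  0.22566785]
```

View pics/w3.png

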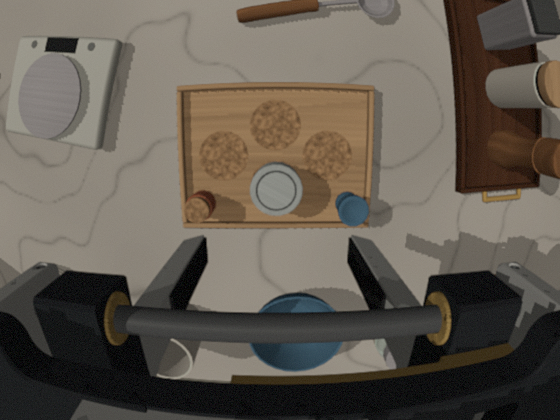

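Tin lid at (276,189). Cork spots are now bare: front (275,124), +y (328,155) and -y (223,155). Egg cup (352,208) and spice pot (200,206) are undisturbed, and the scale pan is at (50,96).

```bash
python3 - <<'E'
from h import *
f=dict(np.load('wrist.npz'))
for n,u,v,z in(('mill',275,124,.008),('caddy',328,155,.008),('crock',223,155,.008),('tin',276.5,189,.048),('pan',50,96.5,.03)):print(n,fish(f,u,v,z).round(4))
E
```

```text
mill [ 0.5314 -0.0062]
caddy [0.5687 0.0591]
crock [ 0.5689 -0.0703]
tin [ 0.6037 -0.0042]
pan [ 0.4748 -0.3119]
```

```bash
python3 -m inch '[[[0.9,0.0005,-0.001,-0.02,0],[0.9,0,0,-0.04,0],[0.9,0,0,-0.045,0],[0.9,0,0,-0.045,0],[0.9,0,0,-0.035,0],[0.9,0,0,-0.014,0],[0.9,0,0,-0.008,0],[0.9,0,0,-0.0035,0]]]' 15
python3 -m inch '[[[0.9,0,0,0,0],[0.55,0,0,0,0],[0.55,0,0,0,0],[0.55,0,0,0,0],[0.55,0,0,0,0],[0.55,0,0,0,0],[0.55,0,0,0,0],[0.55,0,0,0,0]]]' 15
```

```text
t: 26.15
eef_pos: [0.6047, -0.005, 0.0157]
tool_rot: [-0.0, 1.0, 0.0, 0.001]
contact_force: [0.1, -0.1, 1.1]
finger_gap: 0.0845
finger_force: 0.0
t: 26.95
eef_pos: [0.6044, -0.0054, 0.0154]
tool_rot: [-0.0, 1.0, 0.0, 0.0]
contact_force: [-1.7, -0.5, 7.2]
finger_gap: 0.0598
finger_force: 15.0
```

```bash
python3 -m inch '[[[0.55,0,0,0.005,0],[0.55,0,0,0.015,0],[0.55,0,0,0.025,0],[0.55,0,0,0.025,0],[0.55,0,0,0.025,0],[0.55,0,0,0.015,0],[0.55,0,0,0.007,0],[0.55,0,0,0.003,0]]]'
python3 -m inch '[[[0.55,-0.004,-0.01,0,0],[0.55,-0.008,-0.02,0,0],[0.55,-0.0105,-0.025,0,0],[0.55,-0.0105,-0.025,0,0],[0.55,-0.0105,-0.025,0,0],[0.55,-0.0105,-0.025,0,0],[0.55,-0.0105,-0.025,0,0],[0.55,-0.0105,-0.025,0,0]]]'
python3 -m inch '[[[0.55,-0.0105,-0.025,0,0],[0.55,-0.0105,-0.025,0,0],[0.55,-0.01,-0.023,0,0],[0.55,-0.009,-0.02,0,0],[0.55,-0.007,-0.016,0,0],[0.55,-0.005,-0.012,0,0],[0.55,-0.003,-0.007,0,0],[0.55,-0.002,-0.004,0,0]]]'
python3 -m inch '[[[0.55,0,0,0,0]]]'
python3 - <<'E'
from h import *
f=grab('wrist','pics/w4.png');print(robot.get_obs()['eef_pos'])
E
```

```text
t: 27.75
eef_pos: [0.6042, -0.0055, 0.1354]
tool_rot: [-0.0, 1.0, 0.0, 0.0]
contact_force: [-0.5, 0.0, -2.3]
finger_gap: 0.0596
finger_force: 15.0
t: 28.55
eef_pos: [0.5275, -0.1871, 0.1339]
tool_rot: [0.0, 1.0, 0.0, -0.001]
contact_force: [-0.2, -0.2, -1.9]
finger_gap: 0.0594
finger_force: 15.0
t: 29.35
eef_pos: [0.4717, -0.3179, 0.1345]
tool_rot: [0.0, 1.0, 0.0, -0.0]
contact_force: [-0.6, -0.0, -2.0]
finger_gap: 0.0591
finger_force: 15.0
t: 29.45
eef_pos: [0.472, -0.3176, 0.1347]
tool_rot: [0.0, 1.0, 0.0, -0.0]
contact_force: [0.8, 0.4, -1.7]
finger_gap: 0.0599
finger_force: 15.0
[ 0.47229227 -0.31713289  0.13476489]
```

View pics/w4.png

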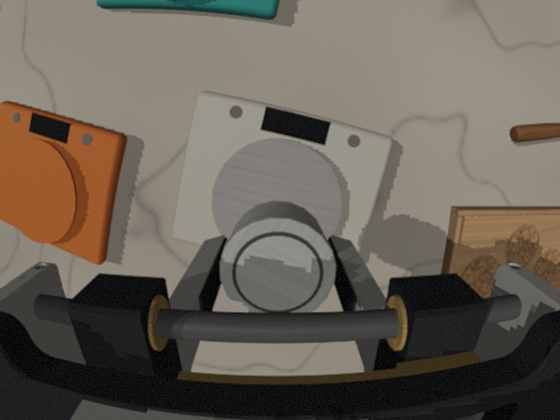

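The held tin is at (278,265) over the pan. Visible pan edge points: (212,197), (228,157), (277,137), (326,160), (343,198).

```bash
python3 - <<'E'
from h import *
from scipy.optimize import least_squares as ls
f=dict(np.load('wrist.npz'))
P=np.array([fish(f,u,v,.03) for u,v in((212,197),(228,157),(277,137),(326,160),(343,198))])
r=ls(lambda c:np.hypot(*(P-c).T)-.06,P.mean(0));print(r.x,r.fun)
r=ls(lambda c:np.hypot(*(P-c[:2]).T)-c[2],[*P.mean(0),.06]);print(r.x)
E
```

```text
[ 0.47142879 -0.31798321] [-6.90301223e-04  7.37914948e-04  8.68734231e-05 -8.44755123e-04
  4.59039417e-04]
[ 0.47122449 -0.31798145  0.05984407]
```

```bash
python3 -m inch '[[[0.55,-0.0005,0,-0.01,0],[0.55,0,0,-0.02,0],[0.55,0,0,-0.025,0],[0.55,0,0,-0.02,0],[0.55,0,0,-0.012,0],[0.55,0,0,-0.006,0],[0.55,0,0,-0.002,0],[0.55,0,0,0,0]]]'
python3 -m inch '[[[0.55,0,0,-0.001,0],[0.55,0,0,-0.0005,0],[0.55,0,0,0,0]]]'
python3 -m inch '[[[0.55,0,0,-0.0005,0],[0.55,0,0,0,0]]]'
python3 -m inch '[[[0.55,0,0,-0.0005,0],[0.55,0,0,0,0]]]'
```

```text
t: 30.3
eef_pos: [0.4719, -0.3177, 0.0403]
tool_rot: [-0.0, 1.0, -0.0, 0.0]
contact_force: [-0.6, 0.4, -1.6]
finger_gap: 0.0594
finger_force: 15.0
t: 30.6
eef_pos: [0.4718, -0.3176, 0.0387]
tool_rot: [-0.0, 1.0, -0.0, 0.0]
contact_force: [-0.0, -1.4, -1.7]
finger_gap: 0.0596
finger_force: 15.0
t: 30.8
eef_pos: [0.4717, -0.3176, 0.038]
tool_rot: [0.0, 1.0, -0.0, 0.0]
contact_force: [-1.0, 0.5, -1.5]
finger_gap: 0.0593
finger_force: 15.0
t: 31.0
eef_pos: [0.4717, -0.3176, 0.0374]
tool_rot: [0.0, 1.0, -0.0, 0.0]
contact_force: [-0.3, -0.2, -2.2]
finger_gap: 0.0598
finger_force: 15.0
```

```bash
python3 -m inch '[[[0.55,0,0,-0.0005,0],[0.55,0,0,0,0]]]'; python3 -m inch '[[[0.55,0,0,-0.0003,0],[0.55,0,0,0,0]]]'
```

```text
t: 31.2
eef_pos: [0.4717, -0.3176, 0.0374]
tool_rot: [0.0, 1.0, 0.0, 0.0]
contact_force: [-4.4, 2.8, 8.4]
finger_gap: 0.0596
finger_force: 15.0
t: 31.4
eef_pos: [0.4717, -0.3176, 0.0373]
tool_rot: [0.0, 1.0, 0.0, 0.0]
contact_force: [-4.3, 3.6, 13.1]
finger_gap: 0.0596
finger_force: 15.0
```

```bash
python3 -m inch '[[[0.55,0,0,0.0005,0],[0.75,0,0,0,0],[0.75,0,0,0,0],[0.85,0,0,0,0],[0.85,0,0,0.01,0],[0.85,0,0,0.04,0],[0.85,0,0,0.05,0],[0.85,0,0,0.05,0]]]'
python3 -m inch '[[[0.8,0,0,0.04,0],[0.8,0,0,0.02,0],[0.8,-0.006,0.015,0,0],[0.8,-0.006,0.03,0,0],[0.8,-0.006,0.045,0,0],[0.8,-0.006,0.045,0,0],[0.8,-0.006,0.045,0,0],[0.8,-0.006,0.045,0,0]]]'
python3 -m inch '[[[0.8,-0.006,0.045,0,0.079],[0.8,-0.006,0.045,0,0.079],[0.8,-0.006,0.045,0,0.079],[0.8,-0.006,0.045,0,0],[0.8,-0.006,0.045,0,0],[0.8,-0.006,0.045,0,0],[0.8,-0.006,0.045,0,0],[0.8,-0.006,0.04,0,0]]]'
python3 -m inch '[[[0.8,-0.006,0.025,0,0],[0.8,-0.006,0.012,0,0],[0.8,0,0.0045,0,0],[0.8,0,0,0,0],[0.8,0,0,0,0]]]'
python3 - <<'E'
from h import *
f=grab('wrist','pics/w5.png');grab('top','pics/t5.png');print(robot.get_obs()['eef_pos'])
E
```

```text
t: 32.2
eef_pos: [0.4711, -0.3175, 0.1895]
tool_rot: [0.0, 1.0, -0.0, -0.0]
contact_force: [0.4, 0.1, 0.3]
finger_gap: 0.08
finger_force: 0.0
t: 33.0
eef_pos: [0.435, -0.091, 0.2479]
tool_rot: [0.0, 1.0, -0.0, 0.001]
contact_force: [1.1, 0.3, 0.9]
finger_gap: 0.0752
finger_force: 0.0
t: 33.8
eef_pos: [0.387, 0.2644, 0.248]
tool_rot: [-0.118, 0.993, 0.0, 0.001]
contact_force: [0.5, -0.8, 0.3]
finger_gap: 0.0752
finger_force: 0.0
t: 34.3
eef_pos: [0.3763, 0.3027, 0.2473]
tool_rot: [-0.117, 0.993, -0.0, 0.0]
contact_force: [0.0, -0.0, 0.6]
finger_gap: 0.075
finger_force: 0.0
[0.37613388 0.30294462 0.24726871]
```

View pics/w5.png

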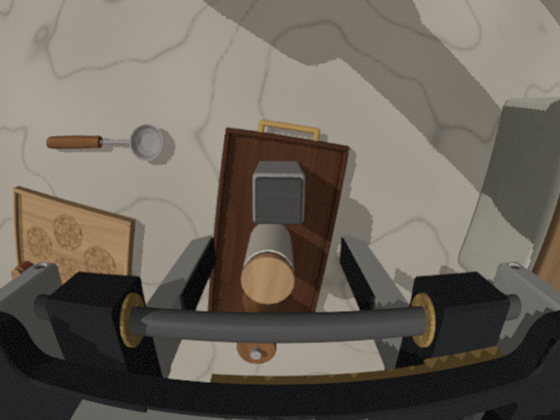

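View pics/t5.png

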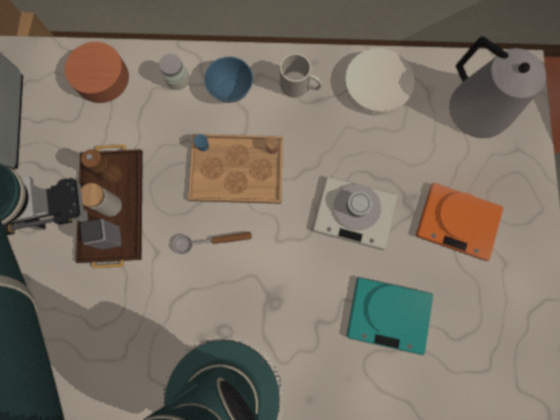

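The tin sits on the pan at (359,203) and all three pots are upright in the dark tray. In the wrist view the caddy lid (279,201) is centred between the fingers. Next I return the caddy.

```bash
python3 -m inch '[[[0.8,0,0.0005,-0.02,0],[0.8,0,0,-0.035,0],[0.8,0,0,-0.035,0],[0.8,0,0,-0.035,0],[0.8,0,0,-0.025,0],[0.8,0,0,-0.012,0],[0.8,0,0,-0.006,0],[0.8,0,0,-0.0025,0]]]' 25
python3 -m inch '[[[0.8,0,0,0,0],[0.5,0,0,0,0],[0.5,0,0,0,0],[0.5,0,0,0,0],[0.5,0,0,0,0],[0.5,0,0,0,0],[0.5,0,0,0,0],[0.5,0,0,0,0]]]' 25
python3 -m inch '[[[0.5,0,0,0.005,0],[0.5,0,0,0.015,0],[0.5,0,0,0.03,0],[0.5,0,0,0.03,0],[0.5,0,0,0.03,0],[0.5,0,0,0.025,0],[0.5,0,0,0.01,0],[0.5,0,0,0.005,0]]]'
```

```text
t: 35.2
eef_pos: [0.3761, 0.3045, 0.077]
tool_rot: [-0.118, 0.993, 0.0, 0.0]
contact_force: [-0.3, -0.5, -0.2]
finger_gap: 0.0755
finger_force: 0.0
t: 36.0
eef_pos: [0.3759, 0.3046, 0.0769]
tool_rot: [-0.118, 0.993, 0.0, 0.0]
contact_force: [-1.9, -1.2, 5.7]
finger_gap: 0.0519
finger_force: 24.9
t: 36.8
eef_pos: [0.3757, 0.3045, 0.227]
tool_rot: [-0.118, 0.993, 0.0, 0.0]
contact_force: [0.6, -0.3, -3.9]
finger_gap: 0.0519
finger_force: 24.9
```

```bash
python3 -m inch '[[[0.5,0.006,-0.008,0,0],[0.5,0.013,-0.016,0,0],[0.5,0.0155,-0.02,0,0],[0.5,0.0155,-0.02,0,0],[0.5,0.0155,-0.02,0,0],[0.5,0.0155,-0.02,0,0],[0.5,0.0155,-0.02,0,0],[0.5,0.0155,-0.02,0,0]]]'
python3 -m inch '[[[0.5,0.0155,-0.02,0,0],[0.5,0.0155,-0.02,0,0],[0.5,0.0155,-0.02,0,0],[0.5,0.0145,-0.018,0,0],[0.5,0.01,-0.013,0,0],[0.5,0.007,-0.009,0,0],[0.5,0.003,-0.004,0,0],[0.5,0,0,0,0]]]'
python3 -m inch '[[[0.5,0,0,-0.01,0],[0.5,0,0,-0.025,0],[0.5,0,0,-0.03,0],[0.5,0,0,-0.03,0],[0.5,0,0,-0.025,0],[0.5,0,0,-0.018,0],[0.5,0,0,-0.006,0],[0.5,0,0,-0.003,0]]]'
python3 -m inch '[[[0.5,0,0,-0.001,0],[0.5,0,0,-0.001,0],[0.5,0,0,0,0]]]'
python3 -m inch '[[[0.5,0,0,-0.0005,0],[0.5,0,0,0,0]]]'
python3 -m inch '[[[0.5,0,0,-0.0005,0],[0.5,0,0,0,0]]]'
```

```text
t: 37.6
eef_pos: [0.4879, 0.1585, 0.2251]
tool_rot: [-0.118, 0.993, -0.0, -0.001]
contact_force: [-0.2, 0.5, -2.6]
finger_gap: 0.0521
finger_force: 24.9
t: 38.4
eef_pos: [0.5686, 0.0563, 0.2263]
tool_rot: [-0.118, 0.993, -0.0, -0.0]
contact_force: [-0.6, -0.6, -2.3]
finger_gap: 0.0522
finger_force: 24.9
t: 39.2
eef_pos: [0.5682, 0.057, 0.0792]
tool_rot: [-0.119, 0.993, 0.0, -0.0]
contact_force: [0.4, -0.6, -2.3]
finger_gap: 0.0522
finger_force: 24.9
t: 39.5
eef_pos: [0.569, 0.0565, 0.0782]
tool_rot: [-0.118, 0.993, -0.0, 0.001]
contact_force: [0.1, -0.2, -2.2]
finger_gap: 0.052
finger_force: 24.9
t: 39.7
eef_pos: [0.5688, 0.0565, 0.0774]
tool_rot: [-0.118, 0.993, -0.0, 0.0]
contact_force: [-0.1, 0.5, -3.2]
finger_gap: 0.0516
finger_force: 24.9
t: 39.9
eef_pos: [0.5689, 0.0564, 0.0769]
tool_rot: [-0.118, 0.993, -0.0, 0.0]
contact_force: [-0.2, -1.1, 2.8]
finger_gap: 0.0524
finger_force: 24.9
```

```bash
python3 -m inch '[[[0.5,0,0,-0.0003,0],[0.65,0,0,0,0],[0.65,0,0,0,0],[0.8,0,0,0,0],[0.8,0,0,0.01,0],[0.8,0,0,0.04,0],[0.8,0,0,0.05,0],[0.8,0,0,0.05,0]]]'
python3 -m inch '[[[0.8,-0.0085,0.0155,0.03,-0.079],[0.8,-0.015,0.035,0,-0.079],[0.8,-0.015,0.035,0,-0.079],[0.8,-0.015,0.035,0,0],[0.8,-0.015,0.035,0,0],[0.8,-0.015,0.035,0,0],[0.8,-0.012,0.03,0,0],[0.8,-0.008,0.02,0,0]]]'
python3 -m inch '[[[0.8,-0.0045,0.0145,0,0],[0.8,0,0,0,0],[0.8,0,0,0,0]]]'
```

```text
t: 40.7
eef_pos: [0.5682, 0.0564, 0.2287]
tool_rot: [-0.118, 0.993, -0.0, -0.0]
contact_force: [0.5, 0.1, -0.3]
finger_gap: 0.0754
finger_force: 0.0
t: 41.5
eef_pos: [0.4638, 0.2992, 0.2572]
tool_rot: [-0.001, 1.0, 0.0, 0.0]
contact_force: [-0.8, 0.3, 0.6]
finger_gap: 0.0755
finger_force: 0.0
t: 41.8
eef_pos: [0.4611, 0.3106, 0.2565]
tool_rot: [0.0, 1.0, -0.0, 0.0]
contact_force: [0.2, -0.1, 0.2]
finger_gap: 0.0754
finger_force: 0.0
```

Now the crock: down to TCP z = 0.077 and grip.

```bash
python3 -m inch '[[[0.8,-0.0005,0.0005,-0.02,0],[0.8,0,0,-0.035,0],[0.8,0,0,-0.035,0],[0.8,0,0,-0.035,0],[0.8,0,0,-0.03,0],[0.8,0,0,-0.014,0],[0.8,0,0,-0.007,0],[0.8,0,0,-0.0035,0]]]' 30
python3 -m inch '[[[0.8,0,0,0,0],[0.5,0,0,0,0],[0.5,0,0,0,0],[0.5,0,0,0,0],[0.5,0,0,0,0],[0.5,0,0,0,0],[0.5,0,0,0,0],[0.5,0,0,0,0]]]' 30
python3 -m inch '[[[0.5,0,0,0.005,0],[0.5,0,0,0.015,0],[0.5,0,0,0.03,0],[0.5,0,0,0.03,0],[0.5,0,0,0.03,0],[0.5,0,0,0.025,0],[0.5,0,0,0.01,0],[0.5,0,0,0.005,0]]]'
```

```text
t: 42.6
eef_pos: [0.4608, 0.3117, 0.0772]
tool_rot: [0.0, 1.0, 0.0, 0.0]
contact_force: [-0.1, 0.8, 0.2]
finger_gap: 0.0755
finger_force: 0.0
t: 43.4
eef_pos: [0.4604, 0.3122, 0.0774]
tool_rot: [-0.0, 1.0, 0.0, 0.0]
contact_force: [-1.6, -0.7, 7.0]
finger_gap: 0.0558
finger_force: 30.0
t: 44.2
eef_pos: [0.4602, 0.312, 0.2272]
tool_rot: [-0.0, 1.0, 0.0, 0.0]
contact_force: [-0.5, -0.0, -5.0]
finger_gap: 0.0556
finger_force: 30.0
```

```bash
python3 -m inch '[[[0.5,0.003,-0.01,0,0],[0.5,0.006,-0.02,0,0],[0.5,0.0085,-0.03,0,0],[0.5,0.0085,-0.03,0,0],[0.5,0.0085,-0.03,0,0],[0.5,0.0085,-0.03,0,0],[0.5,0.0085,-0.03,0,0],[0.5,0.0085,-0.03,0,0]]]'
python3 -m inch '[[[0.5,0.0085,-0.03,0,0],[0.5,0.0085,-0.03,0,0],[0.5,0.0085,-0.03,0,0],[0.5,0.0085,-0.03,0,0],[0.5,0.008,-0.025,0,0],[0.5,0.005,-0.015,0,0],[0.5,0.003,-0.008,0,0],[0.5,0,-0.003,0,0]]]'
python3 -m inch '[[[0.5,0,0,-0.01,0],[0.5,0,0,-0.025,0],[0.5,0,0,-0.03,0],[0.5,0,0,-0.03,0],[0.5,0,0,-0.025,0],[0.5,0,0,-0.018,0],[0.5,0,0,-0.007,0],[0.5,0,0,-0.003,0]]]'
python3 -m inch '[[[0.5,0,0,-0.001,0],[0.5,0,0,0,0]]]'
python3 -m inch '[[[0.5,0,0,-0.0005,0],[0.5,0,0,0,0]]]'
python3 -m inch '[[[0.5,0,0,-0.0005,0],[0.5,0,0,0,0]]]'
```

```text
t: 45.0
eef_pos: [0.5197, 0.0997, 0.2254]
tool_rot: [0.0, 1.0, -0.0, -0.001]
contact_force: [1.1, 1.1, -3.8]
finger_gap: 0.0556
finger_force: 30.0
t: 45.8
eef_pos: [0.57, -0.0693, 0.2261]
tool_rot: [0.0, 1.0, -0.0, -0.0]
contact_force: [-0.3, 0.5, -3.7]
finger_gap: 0.056
finger_force: 30.0
t: 46.6
eef_pos: [0.5697, -0.0682, 0.0781]
tool_rot: [-0.001, 1.0, 0.0, -0.001]
contact_force: [0.3, 0.7, -3.2]
finger_gap: 0.0556
finger_force: 30.0
t: 46.8
eef_pos: [0.5706, -0.0688, 0.0785]
tool_rot: [-0.0, 1.0, -0.0, 0.001]
contact_force: [-0.5, -0.6, -3.4]
finger_gap: 0.0555
finger_force: 30.0
t: 47.0
eef_pos: [0.5704, -0.069, 0.0778]
tool_rot: [-0.0, 1.0, -0.0, 0.0]
contact_force: [-1.0, -0.3, -2.7]
finger_gap: 0.0555
finger_force: 30.0
t: 47.2
eef_pos: [0.5704, -0.0691, 0.0775]
tool_rot: [0.0, 1.0, 0.0, 0.0]
contact_force: [-2.6, 0.6, 4.2]
finger_gap: 0.0556
finger_force: 30.0
```

```bash
python3 -m inch '[[[0.5,0,0,-0.0003,0],[0.65,0,0,0,0],[0.65,0,0,0,0],[0.8,0,0,0,0],[0.8,0,0,0.01,0],[0.8,0,0,0.04,0],[0.8,0,0,0.05,0],[0.8,0,0,0.05,0]]]'
python3 -m inch '[[[0.8,-0.002,0.01,0.035,-0.1428],[0.8,-0.002,0.03,0.01,-0.1428],[0.8,-0.002,0.035,0,-0.1428],[0.8,-0.002,0.035,0,-0.1428],[0.8,-0.002,0.035,0,-0.1428],[0.8,-0.002,0.035,0,-0.1428],[0.8,-0.002,0.035,0,-0.1428],[0.8,-0.002,0.035,0,-0.1428]]]'
python3 -m inch '[[[0.8,-0.002,0.035,0,-0.1428],[0.8,-0.002,0.035,0,-0.1428],[0.8,-0.002,0.035,0,-0.1428],[0.8,-0.002,0.02,0,0],[0.8,-0.0015,0.009,0,0],[0.8,0,0.005,0,0],[0.8,0,0,0,0],[0.8,0,0,0,0]]]'
```

```text
t: 48.0
eef_pos: [0.5697, -0.0691, 0.229]
tool_rot: [0.0, 1.0, -0.0, -0.0]
contact_force: [0.7, -0.0, 0.1]
finger_gap: 0.0756
finger_force: 0.0
t: 48.8
eef_pos: [0.5539, 0.1823, 0.2724]
tool_rot: [0.543, 0.84, 0.0, 0.0]
contact_force: [0.4, -0.4, 0.4]
finger_gap: 0.0753
finger_force: 0.0
t: 49.6
eef_pos: [0.5452, 0.3184, 0.2717]
tool_rot: [0.707, 0.707, -0.0, 0.0]
contact_force: [0.8, -0.1, 0.2]
finger_gap: 0.075
finger_force: 0.0
```

```bash
python3 -m inch '[[[0.8,0,0.0005,-0.02,0],[0.8,0,0,-0.035,0],[0.8,0,0,-0.035,0],[0.8,0,0,-0.035,0],[0.8,0,0,-0.025,0],[0.8,0,0,-0.011,0],[0.8,0,0,-0.006,0],[0.8,0,0,-0.002,0]]]' 25
python3 -m inch '[[[0.8,0,0,0,0],[0.4,0,0,0,0],[0.4,0,0,0,0],[0.4,0,0,0,0],[0.4,0,0,0,0],[0.4,0,0,0,0],[0.4,0,0,0,0],[0.4,0,0,0,0]]]' 25
python3 -m inch '[[[0.4,0,0,0.005,0],[0.4,0,0,0.015,0],[0.4,0,0,0.03,0],[0.4,0,0,0.03,0],[0.4,0,0,0.03,0],[0.4,0,0,0.025,0],[0.4,0,0,0.01,0],[0.4,0,0,0.005,0]]]'
python3 -m inch '[[[0.4,0,-0.01,0,0],[0.4,-0.001,-0.02,0,0],[0.4,-0.001,-0.025,0,0],[0.4,-0.001,-0.025,0,0],[0.4,-0.001,-0.025,0,0],[0.4,-0.001,-0.025,0,0],[0.4,-0.001,-0.025,0,0],[0.4,-0.001,-0.025,0,0]]]'
python3 -m inch '[[[0.4,-0.001,-0.025,0,0],[0.4,-0.001,-0.025,0,0],[0.4,-0.001,-0.025,0,0],[0.4,-0.001,-0.025,0,0],[0.4,-0.001,-0.02,0,0],[0.4,-0.0015,-0.015,0,0],[0.4,0,-0.007,0,0],[0.4,0,-0.003,0,0]]]'
python3 -m inch '[[[0.4,0,0,0,0]]]'
```

```text
t: 50.4
eef_pos: [0.5451, 0.3202, 0.103]
tool_rot: [0.707, 0.707, 0.0, 0.0]
contact_force: [-0.1, 0.1, 0.1]
finger_gap: 0.075
finger_force: 0.0
t: 51.2
eef_pos: [0.5447, 0.3206, 0.1027]
tool_rot: [0.707, 0.707, 0.0, -0.0]
contact_force: [-1.2, 0.2, 4.7]
finger_gap: 0.0457
finger_force: 25.0
t: 52.0
eef_pos: [0.5448, 0.3205, 0.2536]
tool_rot: [0.707, 0.707, 0.001, 0.0]
contact_force: [0.2, -0.4, -3.4]
finger_gap: 0.0456
finger_force: 25.0
t: 52.8
eef_pos: [0.5367, 0.1375, 0.2515]
tool_rot: [0.708, 0.707, -0.001, -0.0]
contact_force: [0.5, -0.2, -2.7]
finger_gap: 0.0456
finger_force: 25.0
t: 53.6
eef_pos: [0.5308, -0.0052, 0.2522]
tool_rot: [0.707, 0.707, -0.0, -0.0]
contact_force: [-0.2, 0.7, -2.4]
finger_gap: 0.0456
finger_force: 25.0
t: 53.7
eef_pos: [0.5311, -0.0043, 0.2523]
tool_rot: [0.707, 0.707, -0.0, -0.0]
contact_force: [-0.3, 0.2, -2.9]
finger_gap: 0.0454
finger_force: 25.0
```

```bash
python3 -m inch '[[[0.4,0.0005,-0.0005,-0.01,0],[0.4,0,0,-0.025,0],[0.4,0,0,-0.03,0],[0.4,0,0,-0.03,0],[0.4,0,0,-0.025,0],[0.4,0,0,-0.018,0],[0.4,0,0,-0.007,0],[0.4,0,0,-0.003,0]]]'
python3 -m inch '[[[0.4,0,0,-0.001,0],[0.4,0,0,0,0]]]'
python3 -m inch '[[[0.4,0,0,-0.0005,0],[0.4,0,0,0,0]]]'
python3 -m inch '[[[0.4,0,0,-0.0005,0],[0.4,0,0,0,0]]]'
```

```text
t: 54.5
eef_pos: [0.5313, -0.0046, 0.1037]
tool_rot: [0.707, 0.707, -0.001, -0.0]
contact_force: [-0.1, 0.3, -2.5]
finger_gap: 0.0457
finger_force: 25.0
t: 54.7
eef_pos: [0.5321, -0.0049, 0.1041]
tool_rot: [0.707, 0.707, 0.0, 0.0]
contact_force: [0.4, 0.1, -2.0]
finger_gap: 0.0459
finger_force: 25.0
t: 54.9
eef_pos: [0.5319, -0.005, 0.1035]
tool_rot: [0.707, 0.707, 0.0, 0.0]
contact_force: [-0.1, 0.8, -1.4]
finger_gap: 0.0457
finger_force: 25.0
t: 55.1
eef_pos: [0.5317, -0.005, 0.1027]
tool_rot: [0.707, 0.707, 0.0, 0.0]
contact_force: [0.4, -0.7, -0.7]
finger_gap: 0.046
finger_force: 25.0
```

```bash
python3 -m inch '[[[0.4,0,0,-0.0005,0],[0.4,0,0,0,0]]]'
python3 -m inch '[[[0.4,0,0,0,0],[0.55,0,0,0,0],[0.55,0,0,0,0],[0.8,0,0,0,0],[0.8,0,0,0.01,0],[0.8,0,0,0.04,0],[0.8,0,0,0.05,0],[0.8,0,0,0.05,0]]]'
python3 -m inch '[[[0.8,-0.02,0.02,0.02,0],[0.8,-0.03,0.04,0,0],[0.8,-0.03,0.04,0,0],[0.8,-0.03,0.04,0,0],[0.8,-0.02,0.04,0,0],[0.8,0,0.04,0,0],[0.8,0,0.03,0,0],[0.8,0,0,0,0]]]'
python3 - <<'E'
from h import *
f=grab('top');W=cloud(f)
s=f['color'][100:280,60:420];cv2.imwrite('pics/t6.png',cv2.resize(s,(800,400),interpolation=cv2.INTER_CUBIC))
a=dict(crock=(.53,.61,-.11,-.03,.122,.14),caddy=(.53,.61,.02,.1,.115,.135),mill=(.48,.58,-.04,.03,.115,.16),tin=(.42,.52,-.37,-.27,.06,.08),egg=(.6,.68,.06,.12,.035,.055),spice=(.6,.68,-.13,-.06,.035,.055))
for g,w in(('old',cloud(dict(np.load('top.npz')))),('new',W)):
  for n,(p,q,r,t,z0,z1) in a.items():
    m=(w[...,0]>p)&(w[...,0]<q)&(w[...,1]>r)&(w[...,1]<t)&(w[...,2]>z0)&(w[...,2]<z1);print(n,m.sum(),w[m].mean(0).round(4),np.round(cv2.minEnclosingCircle(w[m][:,:2].astype(np.float32))[0],4))
  break
E
```

```text
t: 55.3
eef_pos: [0.5319, -0.005, 0.1027]
tool_rot: [0.707, 0.707, 0.0, 0.0]
contact_force: [-3.6, 1.0, 10.8]
finger_gap: 0.0457
finger_force: 25.0
t: 56.1
eef_pos: [0.5311, -0.0054, 0.2545]
tool_rot: [0.707, 0.707, -0.0, 0.0]
contact_force: [1.3, 0.8, 1.3]
finger_gap: 0.0749
finger_force: 0.0
t: 56.9
eef_pos: [0.4008, 0.2484, 0.2725]
tool_rot: [0.706, 0.709, 0.0, -0.0]
contact_force: [-0.3, -1.0, -0.4]
finger_gap: 0.0752
finger_force: 0.0
crock 433 [ 0.5688 -0.0677  0.1304] [ 0.5707 -0.0673]
caddy 382 [0.5692 0.0562 0.1251] [0.5706 0.0566]
mill 339 [ 0.5299 -0.0069  0.1377] [ 0.544  -0.0157]
tin 480 [ 0.472  -0.3147  0.0696] [ 0.4729 -0.3153]
egg 132 [0.6322 0.0873 0.0476] [0.6299 0.0866]
spice 130 [ 0.6272 -0.0968  0.0462] [ 0.6279 -0.0961]
```

View pics/t6.png

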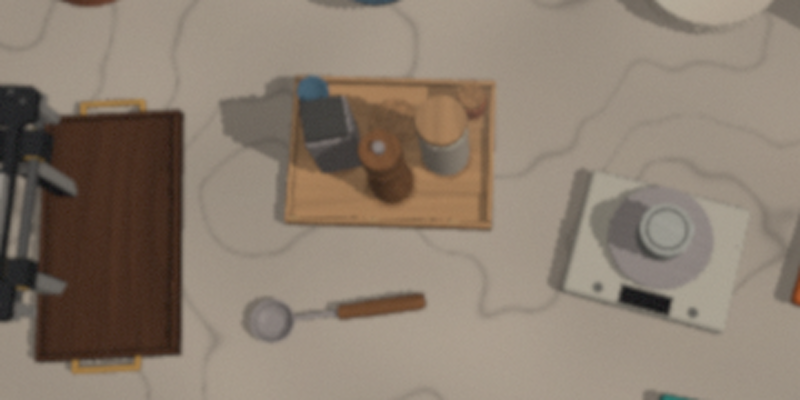

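All three pots match their starting positions to about 1 mm: crock at (441,120) in the crop, caddy (327,120), mill (379,148). The tin is centred on the pan at (666,230), and the gripper is well clear.

```bash
python3 -c "
from bench import robot
print(robot.job_done())"
```

```text
the job is handed in; nothing more can be done
None
```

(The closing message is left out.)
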